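# Load the wire reel and set the reel stand's brake

### The job

Lower the blue reel of copper wire onto the upright spindle of the reel stand until it stands fully down on its seat, and let go of it. Then turn the stand's black brake thumbscrew clockwise until it comes up solid with the brake shoe pressed on the reel, back it off a quarter turn so that the reel is free, and finish still gripping the thumbscrew at that setting, so that I can tighten its lock nut. Do not drop the reel onto the spindle, and leave the side cutters, the flux tin and the blue screwdriver where they lie.

Things in the scene. Friction and masses are not known exactly. Their poses are not given: they have to be found in the camera images.
- wire_reel: Blue reel of copper wire, 130 to 250 g, axis upright. Two flanges 56 mm across, each 5 mm thick; 40 mm tall overall (a small hub rim stands 1.5 mm prouder); winding 45 mm across; a 22 mm bore goes right through. Origin: centre of its underside, z up along the bore. Grip it round the top flange from above.
- reel_stand: Heavy grey reel stand, fixed; place and yaw vary. Origin: on the spindle axis at desk level, z up. Foot plate 96 mm (x) by 172 mm (y, -116 to +56), top at 14 mm. Steel spindle 19 mm across at x = y = 0. Brake block at y = -47 to -87 mm, top at 42 mm; the felt shoe stands between it and the spindle, 16 to 32 mm up. A thin wire eye at y = +48 mm is 38 mm high, clear of the reel.
- spindle_seat (a point): Centre of the seat on the reel stand, 20 mm above the desk on the spindle axis: a reel that is fully down has its origin here (the shoulder is 40 mm in diameter).
- spindle_tip (a point): Top of the spindle, on its axis, 69 mm above the desk; the top 7 mm taper from 19 to 11 mm diameter. A mounted reel's top is 60 mm above the desk.
- brake_screw: The brake's vertical screw, 8 mm thick, which carries the black thumbscrew knob. Origin: on its axis, 67 mm to the stand's -y side of the spindle, at the top of the block's brass bush (46 mm above the desk when fully backed out). It sinks 0.8 mm for each radian of knob turn.
- knob_grip (a point): Centre of the black fluted round knob on the brake screw: 29 mm across (32 over the flutes), 20 mm tall, axis vertical, red pointer line on top. 10 mm under the knob's top face, 89 mm above the desk at knob reading 0, sinking 0.8 mm per rad. Only the thin screw and its 15 mm lock nut lie below. Grip from above across any diameter.
- brake_knob (a joint): Turn of the knob in rad, growing clockwise seen from above: 0 fully backed out, 3.4 solid stop (home). Starts at 0.4 to 1.2. Each rad pushes the shoe 1.6 mm toward the spindle; with the reel on, the shoe starts to press it against the spindle at about 3.1, up to the stop. Friction about 0.04 N m; stays where left. A quarter turn back from the stop reads 1.83.
- brake_shoe: Grey felt-faced brake shoe that slides out of the block along the stand's +y toward the spindle. Origin: centre of its felt face, 24 mm above the desk; 31.3 mm from the spindle axis when the knob reads 0 and 25.9 mm when it reads 3.4.
- side_cutter: Side cutters with teal handles, 161 mm by 53 mm, 13 mm thick, lying on the desk. Origin: middle of its underside. To be left alone.
- flux_tin: Round pale flux tin, 48 mm diameter, 22 mm tall. Origin: centre of its underside. To be left alone.
- driver_blue: Small blue screwdriver, 145 mm long, 18 mm thick, lying on the desk. Origin: middle of its length, underside. To be left alone.

How it is judged (in metres and radians):
On the way, in this order (a step that is already met when the one before it is completed fails the run):
1. the reel stands fully down on the seat over the spindle, let go, with the brake not yet home (horizontal distance between wire_reel and spindle_seat below 0.005 m and z of wire_reel in the frame of spindle_seat below 0.002 m and angle between wire_reel's own z axis and vertical below 0.06 rad and contact force between the fingers and wire_reel below 0.3 N and value of joint brake_knob below 2.6 rad), for 0.2 s.
2. the thumbscrew is home against its stop (within 0.12 rad), the shoe pressing on the reel with more than 2 N (value of joint brake_knob above 3.28 rad and contact force between brake_shoe and wire_reel above 2 N), for 0.1 s.
At the end, for the whole second after the job is handed in: Reel on its seat (2 mm in height, 5 mm sideways, upright within 0.06 rad), untouched by robot and shoe (under 0.5 N); the thumbscrew has been home and stands a quarter turn back from its stop within 0.35 rad (1.48 to 2.18), still, gripped by the fingers with over 2 N (value of joint brake_knob between 1.48 and 2.18 rad and velocity of joint brake_knob between -0.05 and 0.05 rad/s and contact force between the fingers and brake_screw above 2 N and contact force between brake_shoe and wire_reel below 0.5 N and contact force between each of the arm, the fingers and wire_reel below 0.3 N and horizontal distance between wire_reel and spindle_seat below 0.005 m and z of wire_reel in the frame of spindle_seat below 0.002 m and angle between wire_reel's own z axis and vertical below 0.06 rad); the arm keeps its last pose, push and grip.
It fails at once if the reel is dropped (faster than 0.5 m/s within 30 mm of the spindle's axis) (horizontal distance between wire_reel and spindle_seat below 0.03 m and linear speed of wire_reel above 0.5 m/s).
It fails at once if the side cutters, the flux tin or the screwdriver is moved by more than 20 mm (distance of any of side_cutter, flux_tin, driver_blue from where it was at the start of the episode above 0.02 m).
It also fails if it takes over 61 s, if anything falls off the work surface, if the arm or the gripper's body presses on something with over 40 N, if the wrist force passes 120 N, or if a joint passes its speed limit or range.

### The arm

A 7-joint arm with a two-finger parallel gripper is mounted at the origin on a cart in front of the work surface, level with it; the furniture and walls round the work are solid. World frame = base frame: x ahead of the robot, y to its left, z up, the work surface at z = 0. Lengths are in mm, angles in rad, forces in N, time in s.
With the tool pointing down it reaches from about 400 to 875 mm from the base axis. Payload 4.4 kg.
Tool frame: the origin (TCP) lies on the centre line of the jaws, within the pads' length; the fingertips stand 25 mm ahead of it and the grasp point (between the pads) lies 6 mm ahead of it (ctrl.finger_overhang is the distance from the TCP to the fingertips, in mm); z points along the fingers, y is the line along which they close (so a half turn about z gives the same grasp; the last joint's range is limited). The gripper opens to 85 mm and grips with 20 to 120 N. Pads are 22 mm wide; open, the fingers measure 114 mm over their backs; the gripper's body (76 mm by 85 mm) begins 54 mm behind the grasp point. The pads swing forward as they close: fully open they stand 13 mm farther back than shut.
Start: joints at [-1.269, 0.628, 0.038, 1.517, -0.027, 0.996, -0.02], TCP at [233.694, 606.551, 256.313] pointing down, gripper open.
Joint ranges: [-3.06, 3.06], [-0.37, 2.12], [-1.25, 1.32], [0.18, 2.47], [-1.1, 4.24], [0.23, 1.98], [-2.94, 2.94]. Speed limits (rad/s): [2.57, 2.57, 3.14, 3.14, 3.14, 3.14, 3.14].

### API

Orientations are given as [roll, pitch, yaw] about the fixed x, y, z axes, in that order (R = Rz(yaw) Ry(pitch) Rx(roll)).
In Python, from cell import ctrl gives the robot as it stands. The module is installed in compiled form; this text tells all that it offers.
- The arm moves only by the tool play_rows, never from a script. Its argument "targets" is a list of rows, each a list of 5 numbers: the closure, from 0 (fully open) to 1 (shut), then the shift along the tool's x, y, z in cm, then the turn about the tool's z in degrees. In form: [[gripper, dx, dy, dz, spin], ...]. A call has 1 to 10 rows; each row is the pose to reach, as a shift and turn from the pose commanded when the call began, along the tool's axes at that moment; what a row does not reach only later rows make up. A row lasts 1/10 s, in which the tool goes at most 50 mm and 8.59 degrees, less where a joint would pass 70% of its speed; a pose out of reach is approached as far as the arm can. A call with a gripper value outside its range is refused whole. The fingers move at their own pace and stop on an object; the grip force is fixed at half the most. Time passes only in rows, so rows that repeat a pose let the fingers close. It gives the time, the measured TCP pose, the force, the opening and the grip force at its end, in the units of the state.
- ctrl.read_state(): the state, without advancing time (a new reading comes with each control period).
- ctrl.get_image(name): name is "scene" or "top" or "wrist"; returns (picture, depth): 420x560x3 uint8, red, green, blue; 420x560 float32, mm along the optical axis (not along the pixel's ray), 0 where there is no reading.
- ctrl.calibration(name): a dict with "vfov" (degrees; the focal length in pixels is half the picture's height over the tangent of half this angle, whatever the lens; pixels are square), "cx", "cy" (the principal point, pixels), "extrinsics" (4x4, takes a point from camera to world coordinates); the wrist camera has in their place "mount" (4x4, takes a point from camera to tool coordinates, whose origin is the TCP and whose axes are the flange's). Camera axes: x right, y down, z forward; pixel columns grow to the right and rows downward; lengths in mm; the calibration is good to about 2 mm. A picture is of the moment at which its call begins: read the wrist's pose just before it. calibration takes no time and is no camera call.
- ctrl.finish_job(): hands the job in; it is judged then, once.
Trained networks look in the newest picture that a camera, given by its name, has taken for a name from the list of things; names that differ only in an ending like _2 or _b are one class to them, and where a whole thing is asked for, a point or a joint stands for the part that bears it (a point fixed in the world has none). Each returns a list of dicts, best first, with "confidence" (0 to 1); they miss things now and then, are a little off and sometimes report something else, mostly with a low value. They report only what shows in the picture. A call takes as long as a camera call.
- ctrl.search_frame(camera, name): "bbox" ([left, top, right, bottom] in pixels, round what is visible of it).
- ctrl.trace(camera, name): "pixels" (420x560 bool, what is visible of it) and "bbox" ([left, top, right, bottom] in pixels, round what is visible of it).
The state is a dict: "clock": time; "qpos": joint angles; "qd": joint speeds; "tau": joint torques, N m; "eef_pos": TCP position; "tool_rot": TCP orientation; "force": force on the tool from outside, world axes, zero at the start; "torque": the same for the moment, N m; "width": finger opening in mm; "gripper_force": force on a finger pad.
Only numpy, scipy, OpenCV 4.12 (cv2) and the standard library are available. Lean on these libraries where they do the work, as an engineer would, in place of code of your own. Each camera call takes 0.05 s, during which the arm holds its last target. There are 200 camera calls.

## Working session

There is one attempt and no reset: what is moved stays moved. The work goes in short steps, Python scripts to look and compute and a tool call to move; the robot and the scene stay as the last step left them, time stands still between calls to the robot, and variables do not carry over. Pictures are saved under pics/ and viewed, at most 10 in all, crops included, and the job is handed in when it is done.

Besides the shell and the picture viewer there is one more tool, called after "Call:" as name(argument=value, ...), one argument or row to a line, values as JSON. play_rows: Moves the arm, as the interface text tells. Its arguments: {"type":"object","properties":{"targets":{"type":"array"}},"required":["targets"]}

```bash
mkdir -p pics; cat > h.py <<'E'
import numpy as np, cv2
from cell import ctrl
from scipy.spatial.transform import Rotation as R
def pose():
    s=ctrl.read_state(); T=np.eye(4); T[:3,:3]=R.from_euler('xyz',s['tool_rot']).as_matrix(); T[:3,3]=s['eef_pos']; return T,s
def cloud(name):
    T,s=pose(); im,d=ctrl.get_image(name); c=ctrl.calibration(name)
    f=210/np.tan(np.radians(c['vfov']/2)); E=c['extrinsics'] if 'extrinsics' in c else T@np.array(c['mount'])
    v,u=np.mgrid[:420,:560]; d=d.astype(float)
    P=np.stack([(u-c['cx'])/f*d,(v-c['cy'])/f*d,d],-1)@E[:3,:3].T+E[:3,3]
    P[d<=0]=np.nan
    return im,P
def save(n,im): cv2.imwrite('pics/'+n+'.png',cv2.cvtColor(im,cv2.COLOR_RGB2BGR))
E
python3 - <<'E'
from h import *
print(ctrl.read_state())
ims=[]
for n in ('top','scene'):
    im,P=cloud(n); ims.append(im)
    for t in ('wire_reel','reel_stand','brake_screw','knob_grip','side_cutter','flux_tin','driver_blue'):
        for r in ctrl.trace(n,t)[:2]:
            Q=P[r['pixels']]; Q=Q[~np.isnan(Q[:,0])]
            if len(Q): print(n,t,round(r['confidence'],2),r['bbox'],np.median(Q,0).round(),np.percentile(Q,[2,98],axis=0).round().tolist())
cv2.imwrite('pics/a.png',cv2.resize(np.vstack(ims)[:,:,::-1],(560,840))[:420]); 
cv2.imwrite('pics/b.png',ims[1][:,:,::-1])
E
```

```text
{'clock': 0.0, 'qpos': array([-1.2688411 ,  0.62935071,  0.03843458,  1.51838841, -0.02702269,
        0.99632092, -0.0199813 ]), 'qd': array([-0.00100089, -0.00130688, -0.00245292, -0.00141832,  0.00147248,
       -0.00040432, -0.00109156]), 'tau': array([-6.79161917e-05, -5.63402832e+01,  1.22607294e+00, -1.93452930e+01,
        1.08661762e-02,  1.02984751e-02,  9.53359738e-07]), 'eef_pos': array([233.43794899, 605.99625207, 255.37942515]), 'tool_rot': array([-3.13964280e+00,  3.22421119e-06,  2.77384928e+00]), 'force': array([ 0.09524613, -0.28158941,  1.37783905]), 'torque': array([-0.03078967, -0.00135407,  0.04356464]), 'gripper_force': 0.0, 'width': 85.63160768385556}
top wire_reel 0.69 [180.0, 231.5, 210.9, 258.6] [491. 129.  39.] [[465.0, 102.0, -2.0], [516.0, 160.0, 44.0]]
top reel_stand 0.69 [281.7, 186.3, 372.6, 247.0] [ 542. -147.   14.] [[492.0, -230.0, 9.0], [597.0, -66.0, 98.0]]
top brake_screw 0.59 [340.6, 204.8, 356.3, 217.0] [ 552. -183.   97.] [[538.0, -198.0, 43.0], [566.0, -169.0, 102.0]]
top brake_screw 0.41 [283.7, 189.2, 370.1, 245.8] [ 542. -146.   14.] [[49
[... 1166 characters left out ...]
5.0]]
scene brake_screw 0.64 [322.2, 239.2, 336.0, 258.3] [ 549. -190.   96.] [[538.0, -201.0, 58.0], [563.0, -176.0, 101.0]]
scene knob_grip 0.66 [320.8, 241.2, 336.5, 255.3] [ 550. -189.   96.] [[538.0, -201.0, -1.0], [635.0, -105.0, 101.0]]
scene side_cutter 0.78 [276.0, 169.4, 325.8, 197.1] [715. 106.   9.] [[697.0, 44.0, -1.0], [759.0, 185.0, 14.0]]
scene side_cutter 0.53 [274.3, 236.8, 355.2, 291.7] [ 536. -174.   15.] [[490.0, -234.0, 7.0], [596.0, -69.0, 99.0]]
scene flux_tin 0.56 [392.2, 238.4, 411.7, 255.5] [ 736. -251.   22.] [[719.0, -269.0, 4.0], [761.0, -227.0, 25.0]]
scene driver_blue 0.43 [186.7, 216.1, 221.2, 249.3] [388. 131.  14.] [[380.0, 50.0, 5.0], [400.0, 172.0, 19.0]]
```

View pics/a.png

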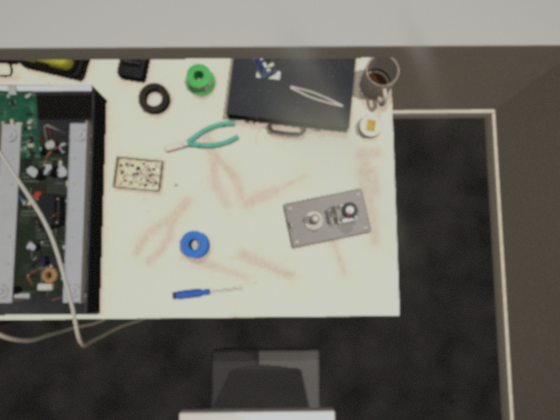

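View pics/b.png

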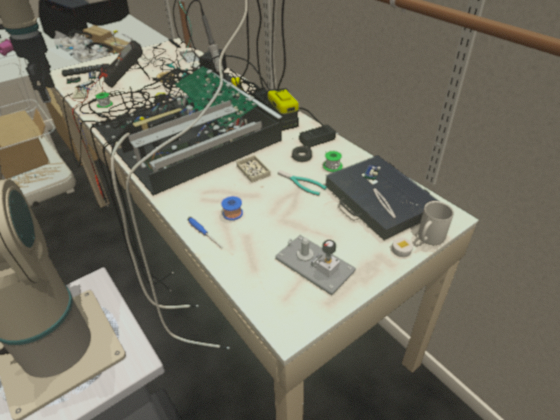

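The top picture shows the blue reel at (195,245), the stand at (327,218) and its knob at (350,210). The knob is on the robot's right, and these positions agree with the depth measurements. Next I check the wrist mount and move over the reel.

```bash
python3 - <<'E'
from h import *
c=ctrl.calibration('wrist'); print(np.round(c['mount'],2),c['vfov'],ctrl.finger_overhang)
T,s=pose()
print(T[:3,:3].round(3))
for p in ([491,128,200],[545,-115,200]): print((T[:3,:3].T@(np.array(p)-T[:3,3])/10).round(2))
E
```

```text
[[   0.     -0.97   -0.26   64.99]
 [   1.      0.     -0.      1.01]
 [   0.     -0.26    0.97 -117.96]
 [   0.      0.      0.      1.  ]] 64.82524402046295 25.0
[[-0.933  0.36  -0.   ]
 [ 0.36   0.933  0.   ]
 [ 0.     0.    -1.   ]]
[-41.22 -35.41   5.63]
[-54.99 -56.14   5.63]
```

Call:
play_rows(
  targets=[
    [0, -41.2, -35.4, 5, 0],
    [0, -41.2, -35.4, 5, 0],
    [0, -41.2, -35.4, 5, 0],
    [0, -41.2, -35.4, 5, 0],
    [0, -41.2, -35.4, 5, 0],
    [0, -41.2, -35.4, 5, 0],
    [0, -41.2, -35.4, 5, 0],
    [0, -41.2, -35.4, 5, 0],
    [0, -41.2, -35.4, 5, 0],
    [0, -41.2, -35.4, 5, 0],
  ],
)

```text
clock: 1.8
eef_pos: [470.3, 166.3, 210.6]
tool_rot: [3.141, 0.001, 2.774]
force: [0.5, 0.3, -0.3]
width: 85.2
gripper_force: 0.0
```

Call:
play_rows(
  targets=[
    [0, 0, 0, 0, 0],
  ],
)

```text
clock: 1.9
eef_pos: [472.8, 159.6, 210.3]
tool_rot: [-3.138, 0.003, 2.761]
force: [-1.7, -0.1, 0.0]
width: 85.2
gripper_force: 0.0
```

Call:
play_rows(
  targets=[
    [0, 0, 0, 0, 0],
    [0, 0, 0, 0, 0],
  ],
)

```text
clock: 2.1
eef_pos: [468.9, 169.3, 210.6]
tool_rot: [3.141, -0.001, 2.775]
force: [-0.6, 0.1, -0.3]
width: 85.4
gripper_force: 0.0
```

```bash
cat >> h.py <<'E'
def circ(P,m,z0,z1):
    """centre of enclosing circle of the masked points between two heights (outliers off)"""
    Q=P[m&(P[...,2]>z0)&(P[...,2]<z1)]; c=np.median(Q,0)
    Q=Q[np.hypot(*(Q[:,:2]-c[:2]).T)<45]
    (x,y),r=cv2.minEnclosingCircle(Q[:,:2].astype(np.float32)); return x,y,r,np.median(Q[:,2]),len(Q)
def totool(p):
    T,s=pose(); return (T[:3,:3].T@(np.array(p)-T[:3,3])/10).round(2)
E
python3 - <<'E'
from h import *
im,P=cloud('wrist'); save('w1',im); T,s=pose(); print(T[:3,3],s['tool_rot'],s['qpos'].round(2))
for r in ctrl.trace('wrist','wire_reel')[:1]:
    print(r['confidence'],r['bbox']); m=cv2.erode(r['pixels'].astype(np.uint8),np.ones((2,2)))>0; print(circ(P,m,30,46)); print(circ(P,r['pixels'],36,43))
# top camera stand
im,P=cloud('top')
for n in ('knob_grip','reel_stand'):
    r=ctrl.trace('top',n)[0]; m=r['pixels']
    if n=='knob_grip': print(circ(P,m,90,105))
    else:
        Q=P[m&(P[...,2]>9)&(P[...,2]<19)][:,:2].astype(np.float32); print(cv2.minAreaRect(Q),len(Q))
        Q=P[m&(P[...,2]>52)&(P[...,2]<76)]; print(np.median(Q,0),Q.round(0)[:12].tolist())
E
```

```text
[468.79255263 169.78128384 210.62132244] [ 3.14067283e+00 -4.73064813e-04  2.77658139e+00] [-0.42  0.48  0.03  1.98 -0.02  0.68  0.83]
0.69 [0.0, 276.1, 90.2, 324.1]
(0.0, 0.0, 0.0, np.float64(nan), 0)
(0.0, 0.0, 0.0, np.float64(nan), 0)
(552.3038330078125, -183.79112243652344, 15.784686088562012, np.float64(97.7352832257177), 195)
((545.080322265625, -147.53172302246094), (95.71621704101562, 171.66786193847656), 11.21552562713623) 2864
[ 538.14190542 -117.05476244   65.38288413] [[549.0, -118.0, 61.0], [548.0, -120.0, 61.0], [546.0, -113.0, 62.0], [546.0, -115.0, 66.0], [546.0, -117.0, 66.0], [546.0, -119.0, 64.0], [546.0, -121.0, 67.0], [547.0, -124.0, 60.0], [544.0, -111.0, 62.0], [544.0, -113.0, 67.0], [544.0, -115.0, 67.0], [544.0, -117.0, 69.0]]
  return _methods._mean(a, axis=axis, dtype=dtype,
  ret = um.true_divide(
  ret = ret.dtype.type(ret / rcount)
```

View pics/w1.png

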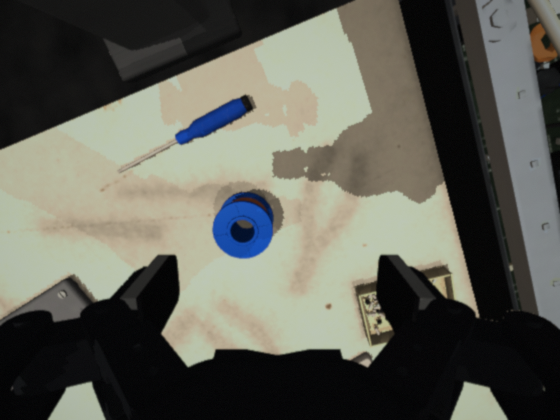

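The wrist picture shows the reel top at about (243,226), so the network's box is wrong here. I'll use the blue colour with depth instead.

```bash
cat >> h.py <<'E'
def blue(im): 
    h=cv2.cvtColor(im,cv2.COLOR_RGB2HSV); return (h[...,0]>100)&(h[...,0]<125)&(h[...,1]>150)
E
python3 - <<'E'
from h import *
im,P=cloud('wrist'); m=blue(im); m[:170]=False; m[270:]=False
for a,b in ((36,46),(38,43),(34,48)): print(circ(P,m,a,b))
c=circ(P,m,36,46); print(totool([c[0],c[1],51]), ctrl.read_state()['eef_pos'])
E
```

```text
(493.0299987792969, 126.46369934082031, 27.694232940673828, np.float64(40.537249535974354), 2283)
(493.0299987792969, 126.46369934082031, 27.694232940673828, np.float64(40.54733771312948), 2235)
(493.0299987792969, 126.46369934082031, 27.694232940673828, np.float64(40.53392052203881), 2302)
[-3.77 -3.12 15.95] [469.00101927 169.01499917 210.54791582]
```

Call:
play_rows(
  targets=[
    [0, -3.77, -3.12, 8, 8],
    [0, -3.77, -3.12, 8, 16],
    [0, -3.77, -3.12, 8, 24],
    [0, -3.77, -3.12, 8, 32],
    [0, -3.77, -3.12, 8, 40],
    [0, -3.77, -3.12, 8, 48],
    [0, -3.77, -3.12, 8, 57.7],
    [0, -3.77, -3.12, 8, 57.7],
    [0, -3.77, -3.12, 8, 57.7],
    [0, -3.77, -3.12, 8, 57.7],
  ],
)

```text
clock: 3.4
eef_pos: [493.3, 125.6, 130.5]
tool_rot: [-3.142, -0.0, 1.77]
force: [-0.0, -0.2, -0.2]
width: 85.3
gripper_force: 0.0
```

```bash
python3 - <<'E'
from h import *
im,P=cloud('wrist'); save('w2',im); m=blue(im)
c=circ(P,m,36,46);print(c); print(totool([c[0],c[1],47]),totool([493,126.5,47]), ctrl.read_state()['eef_pos'],ctrl.read_state()['tool_rot'])
E
```

```text
(493.2476806640625, 126.61202239990234, 27.657827377319336, np.float64(40.568773106572095), 4498)
[0.11 0.01 8.35] [ 0.1  -0.01  8.35] [493.34717118 125.48756618 130.50681986] [ 3.14153768e+00 -2.51726098e-04  1.76896459e+00]
```

View pics/w2.png

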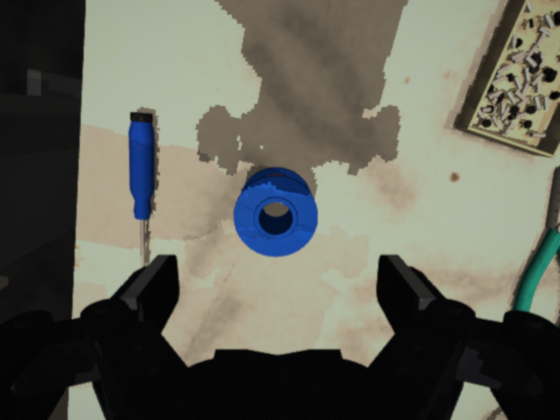

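The reel at (276,215) is centred between the fingers, and the driver at (140,180) is well clear. I'll descend and grip.

Call:
play_rows(
  targets=[
    [0, 0.1, 0, 3, 0],
    [0, 0.1, 0, 6, 0],
    [0, 0.1, 0, 8, 0],
    [0, 0.1, 0, 8.35, 0],
    [0, 0.1, 0, 8.35, 0],
    [1, 0.1, 0, 8.35, 0],
    [1, 0.1, 0, 8.35, 0],
    [1, 0.1, 0, 8.35, 0],
    [1, 0.1, 0, 8.35, 0],
    [1, 0.1, 0, 8.35, 0],
  ],
)

```text
clock: 4.45
eef_pos: [493.3, 126.4, 48.6]
tool_rot: [3.14, -0.001, 1.767]
force: [-1.6, -0.3, 10.5]
width: 53.1
gripper_force: 60.7
```

Call:
play_rows(
  targets=[
    [1, 0, 0, 0, 0],
    [1, 0, 0, 0, 0],
    [1, 0, 0, -1, 0],
    [1, 0, 0, -3, 0],
    [1, 0, 0, -7, 0],
    [1, 0, 0, -10, 0],
    [1, 0, 0, -10, 0],
  ],
)

```text
clock: 5.15
eef_pos: [495.8, 126.9, 151.2]
tool_rot: [3.133, -0.001, 1.767]
force: [0.8, 0.4, -2.6]
width: 53.0
gripper_force: 63.9
```

```bash
python3 - <<'E'
from h import *
im,P=cloud('wrist'); m=blue(im)
T,s=pose(); print(T[:3,3],s['force'],s['width'],s['qpos'].round(2)); m&=P[...,2]>60
Q=P[m]; print(np.percentile(Q[:,2],[5,50,95]))
z=np.median(Q[:,2]); c=circ(P,m,z-3,z+3);print(c,c[0]-T[0,3],c[1]-T[1,3])
print(totool([539,-118,180]))
E
```

```text
[494.44326286 126.8261965  149.2028096 ] [-0.17080199 -0.61587524 -1.50187141] 53.162479365305565 [-0.52  0.61  0.31  2.02 -0.34  0.56  0.23]
[107.87521702 142.68074323 144.29764622]
(497.29705810546875, 127.57650756835938, 28.401933670043945, np.float64(142.89512217039942), 10661) 2.8537952498292043 0.7503110711100192
[-24.88  -0.39  -3.1 ]
```

Call:
play_rows(
  targets=[
    [1, -4, 0, -3, 0],
    [1, -8, -0.4, -3, 0],
    [1, -12, -0.4, -3, 0],
    [1, -16, -0.4, -3, 0],
    [1, -20, -0.4, -3, 0],
    [1, -24, -0.4, -3, 0],
    [1, -28, -0.4, -3, 0],
    [1, -31.4, -0.4, -3, 0],
    [1, -31.4, -0.4, -3, 0],
    [1, -31.4, -0.4, -3, 0],
  ],
)

```text
clock: 6.2
eef_pos: [549.2, -183.0, 175.5]
tool_rot: [-3.139, -0.002, 1.765]
force: [-0.4, 0.5, -2.4]
width: 52.7
gripper_force: 64.3
```

Call:
play_rows(
  targets=[
    [1, 0, 0, 0, 0],
    [1, 0, 0, 0, 0],
    [1, 0, 0, 0, 0],
  ],
)

```text
clock: 6.5
eef_pos: [550.4, -181.1, 176.8]
tool_rot: [-3.141, -0.001, 1.769]
force: [0.2, 0.2, -2.4]
width: 52.7
gripper_force: 64.3
```

```bash
python3 - <<'E'
from h import *
im,P=cloud('wrist'); save('w3',im)
T,s=pose(); print(T[:3,3],s['tool_rot'],s['force'],s['width'],s['qpos'].round(2))
m=blue(im)&(P[...,2]>120); Q=P[m]; z=np.median(Q[:,2]); Q=Q[abs(Q[:,2]-z)<4]
a=np.linalg.lstsq(np.c_[Q[:,:2],np.ones(len(Q))],Q[:,2],rcond=None)[0]; print('tilt',a[:2],z-T[2,3])
c=circ(P,m,z-3,z+3);print('reel',c,c[0]-T[0,3],c[1]-T[1,3])
near=np.hypot(P[...,0]-539,P[...,1]+118)<30
for lo,hi in ((66,72),(60,72),(40,72)):
    Q=P[near&(P[...,2]>lo)&(P[...,2]<hi)]; print(lo,len(Q),cv2.minEnclosingCircle(Q[:,:2].astype(np.float32)),np.median(Q,0))
g=P[(P[...,2]>9)&(P[...,2]<18)&(np.hypot(P[...,0]-539,P[...,1]+118)<70)]
print(cv2.minAreaRect(g[:,:2].astype(np.float32)))
E
```

```text
[ 550.43516453 -181.39218396  176.8952043 ] [-3.14150418e+00 -4.37814766e-04  1.76831323e+00] [ 0.1464617  -0.5854215  -2.59553488] 53.21791463109511 [ 0.08  0.64  0.3   1.8  -0.27  0.73  0.72]
tilt [-0.0008548  -0.00153237] -8.63352565058014
reel (551.98876953125, -180.94374084472656, 28.518253326416016, np.float64(168.4732630354162), 10728) 1.5536050035010476 0.4484431155409254
66 374 ((541.518798828125, -121.23985290527344), 7.614835739135742) [ 541.5945993  -120.90651305   68.8844992 ]
60 591 ((541.7717895507812, -121.07123565673828), 9.368721008300781) [ 541.67759977 -120.82826125   67.62524701]
40 591 ((541.7717895507812, -121.07123565673828), 9.368721008300781) [ 541.67759977 -120.82826125   67.62524701]
((542.3904418945312, -124.5674819946289), (96.23110961914062, 118.95785522460938), 11.365364074707031)
```

View pics/w3.png

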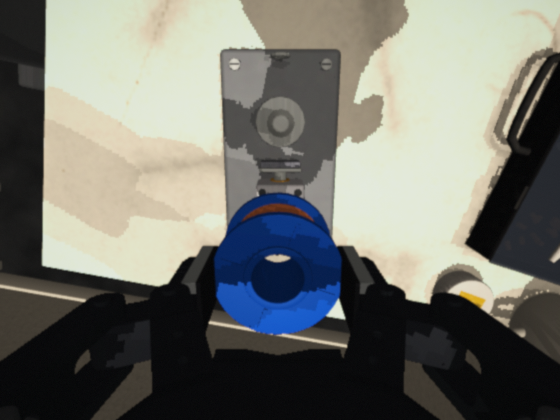

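The stand's spindle is clear at (281,122). The reel, level in the jaws, is at (278,272). I'll refine the reel's offset in the jaws using the bore.

```bash
python3 - <<'E'
from h import *
im,P=cloud('wrist'); T,s=pose(); t=(P-T[:3,3])@T[:3,:3]
m=blue(im)&(abs(t[...,2]-8.6)<3); 
cn,h=cv2.findContours(m.astype(np.uint8),cv2.RETR_CCOMP,cv2.CHAIN_APPROX_NONE)
c=ctrl.calibration('wrist'); f=210/np.tan(np.radians(c['vfov']/2)); M=np.array(c['mount'])
for k,zz in zip(cn,[8.6]*99):
    if len(k)<60: continue
    k=k[:,0].astype(float); r=np.c_[(k[:,0]-c['cx'])/f,(k[:,1]-c['cy'])/f,np.ones(len(k))]@M[:3,:3].T
    q=M[:3,3]+r*((zz-M[2,3])/r[:,2])[:,None]
    A=np.c_[2*q[:,:2],np.ones(len(q))]; w=np.ones(len(q),bool)
    for _ in range(8):
        x=np.linalg.lstsq(A[w],(q[w,:2]**2).sum(1),rcond=None)[0]; R0=np.sqrt(x[2]+x[0]**2+x[1]**2)
        e=abs(np.hypot(*(q[:,:2]-x[:2]).T)-R0); w=e<max(0.5,np.median(e)*2)
    print(len(k),x[:2],R0,w.sum())
near=np.hypot(P[...,0]-541.7,P[...,1]+121)<12
Q=t[near&(P[...,2]>60)]; print(cv2.minEnclosingCircle(Q[:,:2].astype(np.float32)), T[:3,3])
E
```

```text
367 [0.50293797 1.45508268] 27.778780969324885 306
148 [0.73444366 1.53632322] 10.565417839553904 136
((61.15751266479492, 3.2071948051452637), 9.239630699157715) [ 550.46128704 -181.64030244  176.97524263]
```

Call:
play_rows(
  targets=[
    [1, 3, 0.1, 0, 0],
    [1, 6.05, 0.17, 0, 0],
    [1, 6.05, 0.17, 1.5, 0],
    [1, 6.05, 0.17, 3, 0],
    [1, 6.05, 0.17, 4.5, 0],
    [1, 6.05, 0.17, 4.5, 0],
    [1, 6.05, 0.17, 4.5, 0],
  ],
)

```text
clock: 7.3
eef_pos: [540.3, -122.7, 132.2]
tool_rot: [-3.141, -0.0, 1.767]
force: [0.6, 0.2, -1.9]
width: 52.7
gripper_force: 64.3
```

```bash
python3 - <<'E'
from h import *
T,s=pose(); print(T[:3,3],s['tool_rot'],s['force'])
ims=[]
im,P=cloud('top'); c=totool
m=blue(im)&(np.hypot(P[...,0]-541,P[...,1]+121)<45)&(P[...,2]>100); Q=P[m]; print('top reel',cv2.minEnclosingCircle(Q[:,:2].astype(np.float32)),np.median(Q,0))
im2,_=cloud('scene'); save('s2',cv2.resize(im2[190:330,230:420],None,fx=4,fy=4)); 
E
```

```text
[ 540.32066361 -122.71906743  132.16809193] [-3.14144276e+00 -2.29637402e-05  1.76691048e+00] [ 0.59738207  0.20172859 -1.88485813]
top reel ((0.0, 0.0), 0.0) [nan nan nan]
  return _methods._mean(a, axis=axis, dtype=dtype,
  ret = um.true_divide(
```

View pics/s2.png

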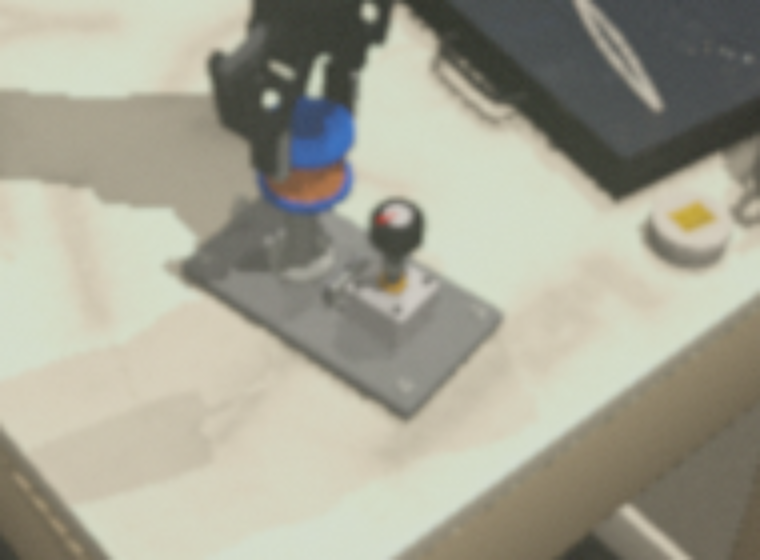

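The reel (crop 305,150) hangs above the spindle. I'll lower it in small steps and watch the force.

Call:
play_rows(
  targets=[
    [1, 0.05, 0, 0.8, 0],
    [1, 0.05, 0, 1.4, 0],
    [1, 0.05, 0, 1.7, 0],
    [1, 0.05, 0, 2.0, 0],
    [1, 0.05, 0, 2.3, 0],
    [1, 0.05, 0, 2.3, 0],
  ],
)

```text
clock: 8.0
eef_pos: [539.9, -122.3, 108.5]
tool_rot: [-3.141, -0.0, 1.767]
force: [-0.0, 0.8, -2.0]
width: 53.0
gripper_force: 64.3
```

Call:
play_rows(
  targets=[
    [1, 0, 0, 0.5, 0],
    [1, 0, 0, 1, 0],
    [1, 0, 0, 1.5, 0],
    [1, 0, 0, 2, 0],
    [1, 0, 0, 2.5, 0],
    [1, 0, 0, 3, 0],
    [1, 0, 0, 3.4, 0],
    [1, 0, 0, 3.6, 0],
    [1, 0, 0, 3.6, 0],
  ],
)

```text
clock: 8.9
eef_pos: [540.0, -122.3, 72.6]
tool_rot: [-3.141, -0.0, 1.767]
force: [-1.0, 0.0, -1.8]
width: 52.7
gripper_force: 64.3
```

Call:
play_rows(
  targets=[
    [1, 0, 0, 0.1, 0],
    [1, 0, 0, 0.2, 0],
    [1, 0, 0, 0.3, 0],
    [1, 0, 0, 0.3, 0],
  ],
)

```text
clock: 9.3
eef_pos: [540.1, -122.3, 69.9]
tool_rot: [-3.142, -0.0, 1.767]
force: [0.2, 0.2, -2.1]
width: 52.6
gripper_force: 64.3
```

Call:
play_rows(
  targets=[
    [1, 0, 0, 0.1, 0],
    [1, 0, 0, 0.1, 0],
  ],
)

```text
clock: 9.5
eef_pos: [540.1, -122.3, 68.9]
tool_rot: [-3.141, -0.0, 1.767]
force: [0.1, -0.4, -1.5]
width: 52.6
gripper_force: 64.3
```

Call:
play_rows(
  targets=[
    [1, 0, 0, 0.1, 0],
    [1, 0, 0, 0.1, 0],
  ],
)

```text
clock: 9.7
eef_pos: [540.1, -122.3, 68.8]
tool_rot: [3.141, -0.0, 1.767]
force: [-1.9, 0.5, 6.1]
width: 52.6
gripper_force: 64.9
```

Call:
play_rows(
  targets=[
    [1, 0, 0, 0.05, 0],
    [1, 0, 0, 0.05, 0],
  ],
)

```text
clock: 9.9
eef_pos: [540.1, -122.3, 68.7]
tool_rot: [3.141, -0.0, 1.767]
force: [-3.4, 0.8, 9.3]
width: 52.8
gripper_force: 65.3
```

Contact at the seat height, as expected. I'll release and go straight up.

Call:
play_rows(
  targets=[
    [0, 0, 0, 0, 0],
    [0, 0, 0, 0, 0],
    [0, 0, 0, 0, 0],
    [0, 0, 0, 0, 0],
    [0, 0, 0, 0, 0],
    [0, 0, 0, -2, 0],
    [0, 0, 0, -6, 0],
    [0, 0, 0, -10, 0],
    [0, 0, 0, -11, 0],
    [0, 0, 0, -11, 0],
  ],
)

```text
clock: 10.9
eef_pos: [541.2, -122.5, 179.1]
tool_rot: [3.138, 0.001, 1.767]
force: [0.0, 0.5, -0.4]
width: 85.4
gripper_force: 0.0
```

Call:
play_rows(
  targets=[
    [0, -4, 0, 0, 0],
    [0, -8, 0, 0, 0],
    [0, -8, 0, 0, 0],
    [0, -8, 0, 0, 0],
  ],
)

```text
clock: 11.3
eef_pos: [554.4, -201.5, 175.5]
tool_rot: [-3.139, -0.002, 1.764]
force: [-0.0, 1.0, -0.6]
width: 85.4
gripper_force: 0.0
```

```bash
python3 - <<'E'
from h import *
im,P=cloud('wrist'); save('w4',im); T,s=pose(); print(T[:3,3],s['tool_rot'],s['qpos'].round(2))
m=blue(im)&(np.hypot(P[...,0]-541.7,P[...,1]+121)<45); print('reel',circ(P,m,55,66))
Q=P[m&(abs(P[...,2]-60)<4)]; print(np.linalg.lstsq(np.c_[Q[:,:2],np.ones(len(Q))],Q[:,2],rcond=None)[0][:2])
for r in ctrl.trace('wrist','knob_grip')[:2]:
    print(r['confidence'],r['bbox'],circ(P,r['pixels'],92,105))
n=np.hypot(P[...,0]-554.5,P[...,1]+186.5)<25
print(circ(P,n,92,104),'spindle',circ(P,np.hypot(P[...,0]-541.7,P[...,1]+121)<12,66,73))
E
```

```text
[ 554.63371642 -199.96775347  175.61066596] [-3.13877176e+00 -2.46161954e-03  1.76629287e+00] [ 0.11  0.66  0.3   1.77 -0.27  0.75  0.74]
reel (541.5501708984375, -122.17231750488281, 27.896814346313477, np.float64(60.514121826311566), 4807)
[ 0.00059906 -0.0023821 ]
(554.8704833984375, -186.56503295898438, 15.924104690551758, np.float64(98.94897738277203), 1908) spindle (541.4148559570312, -121.12332916259766, 7.763990879058838, np.float64(68.86541099338663), 408)
```

View pics/w4.png

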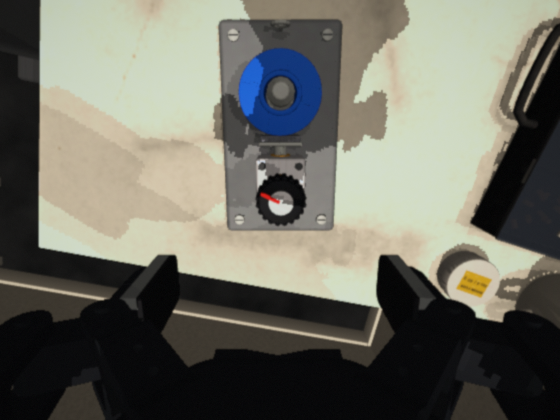

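The reel is seated: its top reads 60.5 mm, it is level, and it shows at (280,92). The knob is at (280,200) with its pointer to the left. I'll move over the knob.

Call:
play_rows(
  targets=[
    [0, 1.3, 0, 0, 0],
    [0, 1.3, 0, 2, 0],
    [0, 1.3, 0, 4, 0],
    [0, 1.3, 0, 4, 0],
    [0, 1.3, 0, 4, 0],
  ],
)

```text
clock: 11.9
eef_pos: [553.1, -186.5, 137.5]
tool_rot: [-3.141, -0.001, 1.768]
force: [-0.0, -0.2, -0.2]
width: 85.5
gripper_force: 0.0
```

```bash
python3 - <<'E'
from h import *
im,P=cloud('wrist'); save('w5',im)
T,s=pose(); print(T[:3,3],totool([553.2,-187.7,95]))
n=np.hypot(P[...,0]-554.5,P[...,1]+186.5)<25
c=circ(P,n,92,104); print(c,totool([c[0],c[1],95]))
E
```

```text
[ 553.54896122 -187.13358664  138.06548171] [-0.05 -0.05  4.31]
(554.48974609375, -186.518310546875, 16.041465759277344, np.float64(98.94152529591463), 2677) [0.04 0.1  4.31]
```

Call:
play_rows(
  targets=[
    [0, 0, 0, 1.5, 0],
    [0, 0, 0, 3, 0],
    [0, 0, 0, 4.3, 0],
    [0, 0, 0, 4.3, 0],
    [1, 0, 0, 4.3, 0],
    [1, 0, 0, 4.3, 0],
    [1, 0, 0, 4.3, 0],
    [1, 0, 0, 4.3, 0],
    [1, 0, 0, 4.3, 0],
    [1, 0, 0, 4.3, 0],
  ],
)

```text
clock: 12.95
eef_pos: [553.5, -188.1, 95.1]
tool_rot: [3.141, 0.0, 1.767]
force: [-0.7, 0.6, 5.5]
width: 27.3
gripper_force: 58.8
```

Call:
play_rows(
  targets=[
    [1, 0, 0, 0, 0],
    [1, 0, 0, 0, 0],
  ],
)

```text
clock: 13.15
eef_pos: [553.5, -188.2, 95.1]
tool_rot: [3.141, 0.0, 1.767]
force: [-0.2, 1.0, 6.1]
width: 27.2
gripper_force: 58.8
```

Call:
play_rows(
  targets=[
    [1, 0, 0, 0, 5],
    [1, 0, 0, 0.02, 12],
    [1, 0, 0, 0.03, 19],
    [1, 0, 0, 0.04, 26],
    [1, 0, 0, 0.05, 33],
    [1, 0, 0, 0.06, 40],
    [1, 0, 0, 0.07, 47],
    [1, 0, 0, 0.08, 54],
    [1, 0, 0, 0.09, 60],
    [1, 0, 0, 0.09, 60],
  ],
)

```text
clock: 14.15
eef_pos: [552.6, -187.8, 94.2]
tool_rot: [-3.14, 0.0, 0.717]
force: [-2.8, 1.0, 9.1]
width: 27.5
gripper_force: 58.9
```

```bash
cat > st.py <<'E'
from h import *
T,s=pose(); print(T[:3,3].round(1),s['tool_rot'].round(3),'F',s['force'].round(1),'M',s['torque'].round(3),s['width'],'q7',s['qpos'][6].round(3))
E
python3 st.py
```

```text
[ 552.6 -187.8   94.2] [-3.14   0.     0.717] F [-2.8  1.   9.1] M [ 0.235  0.625 -0.065] 27.485233483425294 q7 0.024
```

Call:
play_rows(
  targets=[
    [1, 0, 0, 0.01, 6],
    [1, 0, 0, 0.02, 13],
    [1, 0, 0, 0.03, 20],
    [1, 0, 0, 0.04, 27],
    [1, 0, 0, 0.05, 34],
    [1, 0, 0, 0.06, 41],
    [1, 0, 0, 0.07, 48],
    [1, 0, 0, 0.08, 55],
    [1, 0, 0, 0.08, 55],
  ],
)

```text
clock: 15.05
eef_pos: [552.4, -186.9, 93.3]
tool_rot: [-3.14, 0.002, -0.243]
force: [-4.5, 3.2, 11.6]
width: 27.1
gripper_force: 59.2
```

```bash
python3 st.py
```

```text
[ 552.4 -186.9   93.3] [-3.14e+00  2.00e-03 -2.43e-01] F [-4.5  3.2 11.6] M [ 0.661  0.793 -0.04 ] 27.14317055064757 q7 -0.717
```

Call:
play_rows(
  targets=[
    [1, 0, 0, 0, 4],
    [1, 0, 0, 0, 8],
    [1, 0, 0, 0.01, 12],
    [1, 0, 0, 0.01, 12],
  ],
)

```text
clock: 15.45
eef_pos: [552.5, -186.7, 93.2]
tool_rot: [-3.14, 0.003, -0.451]
force: [-4.2, 3.2, 10.6]
width: 27.0
gripper_force: 59.2
```

```bash
python3 st.py
```

```text
[ 552.5 -186.7   93.2] [-3.14e+00  3.00e-03 -4.51e-01] F [-4.2  3.2 10.6] M [0.785 0.768 0.008] 27.02606969923598 q7 -0.888
```

Call:
play_rows(
  targets=[
    [1, 0, 0, 0, 4],
    [1, 0, 0, 0, 8],
    [1, 0, 0, 0.01, 12],
    [1, 0, 0, 0.01, 12],
  ],
)

```text
clock: 15.85
eef_pos: [552.6, -186.6, 93.1]
tool_rot: [-3.14, 0.003, -0.66]
force: [-3.0, 4.0, 10.8]
width: 27.2
gripper_force: 59.2
```

```bash
python3 st.py
```

```text
[ 552.6 -186.6   93.1] [-3.14e+00  3.00e-03 -6.60e-01] F [-3.   4.  10.8] M [ 0.85   0.678 -0.006] 27.2466570087529 q7 -1.063
```

Call:
play_rows(
  targets=[
    [1, 0, 0, 0, 3],
    [1, 0, 0, 0, 6],
    [1, 0, 0, 0, 9],
    [1, 0, 0, 0, 9],
  ],
)

```text
clock: 16.25
eef_pos: [552.6, -186.4, 93.0]
tool_rot: [-3.14, 0.003, -0.817]
force: [-3.0, 4.3, 10.0]
width: 27.5
gripper_force: 59.1
```

```bash
python3 st.py
```

```text
[ 552.6 -186.4   93. ] [-3.14e+00  3.00e-03 -8.17e-01] F [-3.   4.3 10. ] M [ 0.867  0.695 -0.069] 27.51052608063212 q7 -1.2
```

Call:
play_rows(
  targets=[
    [1, 0, 0, 0, 3],
    [1, 0, 0, 0, 6],
    [1, 0, 0, 0, 9],
    [1, 0, 0, 0, 9],
  ],
)

```text
clock: 16.65
eef_pos: [552.8, -186.3, 93.0]
tool_rot: [-3.14, 0.004, -0.974]
force: [-2.1, 5.2, 9.4]
width: 27.4
gripper_force: 59.1
```

```bash
python3 st.py
```

```text
[ 552.8 -186.3   93. ] [-3.14   0.004 -0.974] F [-2.1  5.2  9.4] M [ 0.923  0.549 -0.078] 27.438757547791393 q7 -1.341
```

Call:
play_rows(
  targets=[
    [1, 0, 0, 0, 3],
    [1, 0, 0, 0, 6],
    [1, 0, 0, 0, 6],
  ],
)

```text
clock: 16.95
eef_pos: [552.8, -186.3, 93.0]
tool_rot: [-3.141, 0.004, -1.078]
force: [-2.4, 4.4, 9.8]
width: 27.2
gripper_force: 59.0
```

```bash
python3 st.py
```

```text
[ 552.8 -186.3   93. ] [-3.141  0.004 -1.078] F [-2.4  4.4  9.8] M [ 0.928  0.536 -0.066] 27.19228604440712 q7 -1.437
```

Call:
play_rows(
  targets=[
    [1, 0, 0, 0, 3],
    [1, 0, 0, 0, 6],
    [1, 0, 0, 0, 6],
  ],
)

```text
clock: 17.25
eef_pos: [553.0, -186.2, 93.0]
tool_rot: [-3.141, 0.004, -1.182]
force: [-3.0, 4.0, 8.4]
width: 27.3
gripper_force: 59.0
```

```bash
python3 st.py
```

```text
[ 553.  -186.2   93. ] [-3.141  0.004 -1.182] F [-3.   4.   8.4] M [0.859 0.53  0.164] 27.266755250293198 q7 -1.534
```

The moment has risen, so the shoe is coming on. I'll continue to the stop.

Call:
play_rows(
  targets=[
    [1, 0, 0, 0, 2],
    [1, 0, 0, 0, 4],
    [1, 0, 0, 0, 4],
  ],
)

```text
clock: 17.55
eef_pos: [553.0, -186.2, 92.9]
tool_rot: [3.141, 0.004, -1.248]
force: [-2.5, 4.2, 8.8]
width: 27.4
gripper_force: 59.0
```

```bash
python3 st.py
```

```text
[ 553.  -186.2   92.9] [ 3.141  0.004 -1.248] F [-2.5  4.2  8.8] M [0.852 0.512 1.151] 27.39460976856969 q7 -1.598
```

Call:
play_rows(
  targets=[
    [1, 0, 0, 0, 2],
    [1, 0, 0, 0, 4],
    [1, 0, 0, 0, 4],
  ],
)

```text
clock: 17.85
eef_pos: [553.3, -187.1, 93.0]
tool_rot: [3.141, 0.001, -1.318]
force: [-2.5, 1.6, 7.5]
width: 27.3
gripper_force: 59.2
```

```bash
python3 st.py
```

```text
[ 553.3 -187.1   93. ] [ 3.141e+00  1.000e-03 -1.318e+00] F [-2.5  1.6  7.5] M [0.401 0.375 1.021] 27.259136661617518 q7 -1.664
```

Call:
play_rows(
  targets=[
    [1, 0, 0, 0, 2],
    [1, 0, 0, 0, 4],
    [1, 0, 0, 0, 4],
  ],
)

```text
clock: 18.15
eef_pos: [553.3, -186.9, 92.9]
tool_rot: [-3.141, 0.002, -1.392]
force: [-1.4, 3.7, 7.1]
width: 27.3
gripper_force: 59.2
```

```bash
python3 st.py
```

```text
[ 553.3 -186.9   92.9] [-3.141e+00  2.000e-03 -1.392e+00] F [-1.4  3.7  7.1] M [ 0.605  0.18  -0.049] 27.30041112583846 q7 -1.733
```

Call:
play_rows(
  targets=[
    [1, 0, 0, 0, 1.5],
    [1, 0, 0, 0, 1.5],
  ],
)

```text
clock: 18.35
eef_pos: [553.4, -186.9, 92.9]
tool_rot: [-3.141, 0.002, -1.418]
force: [-1.4, 3.2, 6.0]
width: 27.1
gripper_force: 59.2
```

```bash
python3 st.py
```

```text
[ 553.4 -186.9   92.9] [-3.141e+00  2.000e-03 -1.418e+00] F [-1.4  3.2  6. ] M [0.549 0.208 0.11 ] 27.14919161057465 q7 -1.758
```

Call:
play_rows(
  targets=[
    [1, 0, 0, 0, 1.5],
    [1, 0, 0, 0, 1.5],
  ],
)

```text
clock: 18.55
eef_pos: [553.4, -186.9, 92.9]
tool_rot: [-3.142, 0.002, -1.443]
force: [-1.5, 2.7, 6.0]
width: 27.2
gripper_force: 59.2
```

```bash
python3 st.py
```

```text
[ 553.4 -186.9   92.9] [-3.142e+00  2.000e-03 -1.443e+00] F [-1.5  2.7  6. ] M [0.547 0.247 0.455] 27.19188433610788 q7 -1.782
```

Call:
play_rows(
  targets=[
    [1, 0, 0, 0, 1.5],
    [1, 0, 0, 0, 1.5],
  ],
)

```text
clock: 18.75
eef_pos: [553.4, -186.9, 92.9]
tool_rot: [3.141, 0.002, -1.467]
force: [-0.7, 2.6, 5.9]
width: 27.2
gripper_force: 59.2
```

```bash
python3 st.py
```

```text
[ 553.4 -186.9   92.9] [ 3.141e+00  2.000e-03 -1.467e+00] F [-0.7  2.6  5.9] M [0.483 0.241 0.815] 27.20570972628252 q7 -1.807
```

The moment climbs steeply again to 0.8 N·m, far above friction, so this is the solid stop. The pads slipped slightly at the first contact, and the total of about 2.97 rad is consistent with the stated start range. I'll back off 90° from stop contact, plus 3° of wind-up.

Call:
play_rows(
  targets=[
    [1, 0, 0, 0, 0],
    [1, 0, 0, -0.02, -8],
    [1, 0, 0, -0.03, -16],
    [1, 0, 0, -0.04, -24],
    [1, 0, 0, -0.05, -32],
    [1, 0, 0, -0.06, -40],
    [1, 0, 0, -0.07, -48],
    [1, 0, 0, -0.07, -48],
  ],
)

```text
clock: 19.55
eef_pos: [553.1, -187.0, 93.3]
tool_rot: [-3.14, 0.002, -0.632]
force: [-1.1, 3.0, 3.6]
width: 27.0
gripper_force: 59.2
```

Call:
play_rows(
  targets=[
    [1, 0, 0, -0.01, -8],
    [1, 0, 0, -0.02, -16],
    [1, 0, 0, -0.03, -24],
    [1, 0, 0, -0.04, -32],
    [1, 0, 0, -0.05, -40],
    [1, 0, 0, -0.06, -45],
    [1, 0, 0, -0.06, -45],
    [1, 0, 0, -0.06, -45],
  ],
)

```text
clock: 20.35
eef_pos: [553.1, -187.2, 93.9]
tool_rot: [-3.14, 0.0, 0.149]
force: [-1.1, 4.5, 6.6]
width: 27.5
gripper_force: 59.5
```

```bash
python3 - <<'E'
exec(open('st.py').read())
im,P=cloud('wrist'); m=blue(im)&(np.hypot(P[...,0]-541.7,P[...,1]+121)<45); print('reel',circ(P,m,55,66))
save('w6',im)
im,P=cloud('scene'); m=blue(im)&(np.hypot(P[...,0]-541.7,P[...,1]+121)<45)&(P[...,2]>25); print(m.sum(),np.percentile(P[m],[5,95],axis=0).round())
E
```

```text
[ 553.1 -187.2   93.9] [-3.14   0.     0.149] F [-1.1  4.5  6.6] M [0.751 0.184 0.036] 27.502985061063608 q7 -0.48
reel (541.1972045898438, -119.67485046386719, 28.229318618774414, np.float64(60.44325742878635), 7109)
35 [[ 514. -133.   59.]
 [ 522. -109.   63.]]
```

View pics/w6.png

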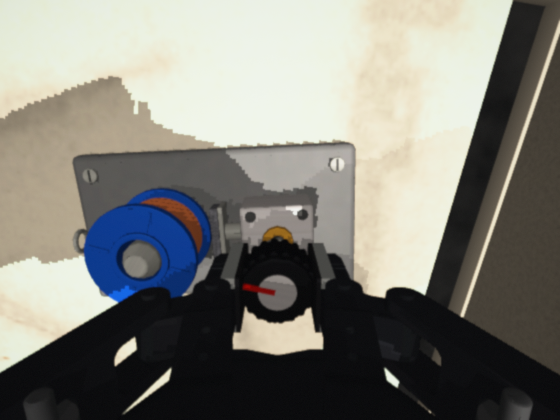

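The reel at (140,255) is seated and clear of the shoe. The red pointer, (243,287) to (277,292), has turned about 82° net, which puts the knob at roughly 1.85, and the knob is held between the pads. I'll let it settle and hand in.

Call:
play_rows(
  targets=[
    [1, 0, 0, 0, 0],
    [1, 0, 0, 0, 0],
    [1, 0, 0, 0, 0],
  ],
)

```text
clock: 20.75
eef_pos: [553.1, -187.2, 93.9]
tool_rot: [-3.14, 0.0, 0.149]
force: [-0.6, 3.9, 5.9]
width: 26.8
gripper_force: 59.4
```

```bash
python3 -c "
from cell import ctrl
print(ctrl.finish_job())"
```

```text
the job is handed in; nothing more can be done
None
```

The job is handed in (no verdict was returned): the reel is down on its seat and released, and the thumbscrew went to its solid stop, was backed off a quarter turn to about 1.85 rad by my estimate, and is still gripped there for you to tighten the lock nut.

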